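# Hold the sprung awning key switch turned

### The arm

A 6-joint arm with a two-finger parallel gripper is mounted at the origin on the work surface. World frame = base frame: x ahead of the robot, y to its left, z up, the work surface at z = 0. Lengths are in mm, angles in rad, forces in N, time in s.
With the tool pointing down it reaches from about 250 to 775 mm from the base axis. Payload 4 kg.
Tool frame: the origin (TCP) lies midway between the tips of the shut fingers; the grasp point (between the pads) lies 19 mm behind it; x points along the fingers, y is the direction in which the jaws open and shut, and the axes are right-handed (so a half turn about x gives the same grasp; the last joint's range is limited). The gripper opens to 85 mm and grips with 20 to 120 N. Pads are 22 mm wide; open, the fingers measure 114 mm over their backs; the gripper's body (76 mm by 85 mm) begins 54 mm behind the grasp point. The pads swing forward as they close: fully open they stand 13 mm farther back than shut.
Start: joints at [-1.388, 0.087, 1.371, -0, 1.684, -0.103], TCP at [155.056, -527.711, 197.141] pointing down, gripper open.
Joint ranges: [-3.1, 3.1], [-0.76, 2.03], [0.27, 2.55], [-1.08, 4.22], [0.17, 2.65], [-2.57, 2.57]. Speed limits (rad/s): [2.79, 2.79, 3.14, 3.14, 3.14, 3.14].

### API

Orientations are given as a 3x3 rotation matrix whose columns are the frame's x, y, z axes.
In Python, from bench import read_state, imaging, order gives the robot as it stands.
- The arm moves only by the tool apply_moves, never from a script. Its argument "steps" is text: rows parted by semicolons, each of 7 numbers parted by spaces: the opening in per cent of the stroke, from 0 (shut) to 100 (fully open), then the shift along the tool's x, y, z in m, then the turn, a rotation vector about the tool's x, y, z in rad. A call has exactly 10 rows; each row is the pose to reach, as a shift and turn from the pose measured when the call began, along the tool's axes at that moment; what a row does not reach only later rows make up. A row lasts 1/12 s, in which the tool goes at most 41.7 mm and 7.16 degrees, less where a joint would pass 70% of its speed; a pose out of reach is approached as far as the arm can. A call with a gripper value outside its range is refused whole. The fingers move at their own pace and stop on an object; the grip force is fixed at half the most. Time passes only in rows, so rows that repeat a pose let the fingers close, or fill a call up. It gives the time, the measured TCP pose, the force and the opening at its end, in the units of the state.
- read_state(): the state, without advancing time (a new reading comes with each control period).
- imaging.camera(name): name is "scene" or "top"; returns a dict with "frame" (400x640x3 uint8, red, green, blue), "K" (3x3 intrinsics, pixels), "distortion" ([k1, k2, p1, p2, k3] as OpenCV has them; the pictures are not rectified), "T" (4x4, takes a point from camera to world coordinates). Camera axes: x right, y up, looking along -z (the intrinsics and any distortion apply to the point x, -y, -z); pixel columns grow to the right and rows downward; lengths in mm; the calibration is good to about 2 mm. A picture is of the moment at which its call begins. There is no depth.
- order.finish_job(): hands the job in, once; it reports no verdict.
The state is a dict: "time_s": time; "q": joint angles; "dq": joint speeds; "effort": joint torques, N m; "eef_pos": TCP position; "tcp_rot": TCP orientation; "contact_force": force on the tool from outside, world axes, zero at the start; "wrist_torque": the same for the moment, N m; "width": finger opening in mm.
Only numpy, scipy, OpenCV 4.12 (cv2) and the standard library are available. Lean on these libraries where they do the work, as an engineer would, in place of code of your own. Each camera call takes 0.05 s, during which the arm holds its last target. There are 200 camera calls.

### The job

Run the balcony awning out: take the key with the large round bow from the oak key stand, push it fully home in the keyhole of the key switch on the worktop (its pins are sticky, so wiggle the key if it catches), and turn it a quarter turn clockwise seen from above. The switch is sprung and the awning moves only while the key is turned, so finish still gripping the key and holding it turned. Leave the key with the small square bow and all the other things on the worktop where they stand.

Things in the scene. Friction and masses are not known exactly. Their poses are not given: they have to be found in the camera images.
- awning_key_bow (a point): centre of the black bow (head) of the awning key: an upright round disc 34 mm across (y), 10 mm thick (x); pinch its flat faces along x. The key stands blade down in a slot of the key stand. Key axes: z up along the key, y across the width of bow and blade, x through their thickness. The centre is 28 mm above the key's shoulder, the bow's top 45 mm above it. Same key half a turn round
- awning_key_shoulder (a point): the awning key's shoulder: middle of the flat underside of its collar (9 x 16 mm in x, y; 13 mm high, below the bow), 28 mm below the bow's centre. It rests on the stand's top at the start, and on the switch's cover when the key is fully home
- awning_key: the whole awning key, about 30 g, origin at the shoulder. Below the shoulder: a round neck 3.8 mm thick and 7 mm long, then a flat steel blade 4 mm thick (x) and 12 mm wide (y), its rounded tip 30 mm below the shoulder
- letterbox_key_bow (a point): centre of the bow of the other key, to be left in the stand: the same blade and collar but a smaller, square bow 22 mm wide (y), 24 mm high, 10 mm thick (x), its top 36 mm above the stand
- stand_top (a point): middle of the top face of the fixed oak key stand, 60 mm (x) x 190 mm (y), 45 mm high, with a tray 16 mm high along its -x side. Three slots, at its middle and 60 mm to either side along y; the keys stand in the outer two (which in which varies), their width along the stand's y. A key must be raised 30 mm to be clear
- keyhole (a point): centre of the keyhole, level with the outer face of the key switch's steel cover, which faces up 65.5 mm above the worktop. A slot 13.4 mm long (this point's y) and 5.4 mm wide (x), flared 2.5 mm all round at the mouth: the key goes straight down, blade's width along y, until its shoulder rests on the cover (tip 30 mm deep). The cover is fixed: the key turns (about z) only when home
- key_switch: the fixed awning key switch: grey box 86 x 86 mm with a steel cover, origin under its centre on the worktop, straight below the keyhole; screw lugs 59 mm to either side in y; cable gland and conduit on its +x side, to 107 mm from the middle, 38 mm high
- cylinder (a joint): turn of the sprung lock cylinder under the cover, rad: 0 at rest in line with the keyhole, grows as the key turns clockwise seen from above; a quarter is 1.57, stop at 1.70. It lags the key by up to 0.15 rad of play; spring 0.025 Nm at 0, 0.08 Nm at a quarter. Three sprung sticky pins inside catch the blade at about 12 to 24 mm depth; each gives way to a push of 8 to 17 N, less if wiggled
- gourd_a: ceramic mate gourd cup with a steel rim, 80 mm across, 87 mm high, beyond the space between stand and switch; origin at its underside; leave alone
- gourd_b: the same kind of gourd cup, standing in that space; origin at its underside; leave alone
- canister: closed glass canister with bamboo lid and knob, 100 mm across, 159 mm high, at the back; origin at its underside; leave alone
- sugar_pot: plastic sugar pot with lid and ear handle, 80 mm across, 83 mm high, on the right; origin at its underside; leave alone
- bombilla_stand: chrome stand with three metal mate straws, 84 mm across, 195 mm high, at the back right; origin at its underside; leave alone
- thermos: steel vacuum flask with a black cap and handle, 88 mm across, 255 mm high, far right; origin at its underside; leave alone
- herb_pot: terracotta pot with herbs, 104 mm across, 92 mm high without the leaves (about 180 mm with them), far left at the back; origin at its underside; leave alone

How it is judged:
By the outcome, as a careful person would: the job done as asked, in the order asked, and still so for the second after the job is handed in, while the arm keeps its last pose, push and grip.
It also fails if it takes over 64 s, if anything falls off the work surface, if the arm or the gripper's body presses on something with over 40 N, if the wrist force passes 120 N, or if a joint passes its speed limit or range.

## Working session

There is one attempt and no reset: what is moved stays moved. The work goes in short steps, Python scripts to look and compute and a tool call to move; the robot and the scene stay as the last step left them, time stands still between calls to the robot, and variables do not carry over. Pictures are saved under pics/ and viewed, about 8 in all and at most 12, crops included, and the job is handed in when it is done.

Besides the shell and the picture viewer there is one more tool, called after "Emit:" by a JSON object that holds its "name" and its "arguments". apply_moves: Moves the arm, as the interface text tells. Its arguments: {"type":"object","properties":{"steps":{"type":"string"}},"required":["steps"]}

```bash
mkdir -p pics; python3 - <<'E'
from bench import read_state, imaging
import cv2, numpy as np
s=read_state(); print(s)
for n in ("scene","top"):
    c=imaging.camera(n); cv2.imwrite(f"pics/{n}0.png",c["frame"][:,:,::-1]); np.savez(f"{n}.npz",**c)
    print(n,c["K"],c["distortion"],c["T"])
E
```

```text
{'time_s': 0.0, 'q': array([-1.38809034e+00,  8.79767243e-02,  1.37228608e+00, -3.61128839e-05,
        1.68361672e+00, -1.03095216e-01]), 'dq': array([ 0.00035477,  0.00032373, -0.00171318, -0.00118473, -0.00022056,
        0.00026404]), 'effort': array([ 4.95840377e-04, -3.51859438e+01, -3.13270283e+01, -2.61291207e-04,
        1.07058504e-02, -7.50952495e-06]), 'eef_pos': array([ 154.93724066, -527.11029888,  195.91121613]), 'tcp_rot': array([[-4.50789902e-04,  2.81921866e-01, -9.59437261e-01],
       [ 2.24228550e-03, -9.59434662e-01, -2.81922156e-01],
       [-9.99997384e-01, -2.27841992e-03, -1.99645855e-04]]), 'contact_force': array([-0.50209073,  0.11999815, -0.21337082]), 'wrist_torque': array([ 0.03318074,  0.00099986, -0.02833968]), 'width': 85.67005686315882}
scene [[489.13598421   0.         316.1791185 ]
 [  0.         489.13598421 203.42490341]
 [  0.           0.           1.        ]] [-0.09747553  0.          0.          0.          0.        ] [[-7.75458614e-01 -3.70320292e-01  5.11396929e-01  1.30029421e+03]
 [ 6.31023156e-01 -4.82462106e-01  6.07486702e-01  8.32578296e+02]
 [ 2.17649865e-02  7.93784100e-01  6.07810076e-01  9.57996458e+02]
 [ 0.00000000e+00  0.00000000e+00  0.00000000e+00  1.00000000e+00]]
top [[385.93751131   0.         321.31201203]
 [  0.         385.93751131 195.77054167]
 [  0.           0.           1.        ]] [-0.08770912  0.          0.          0.          0.        ] [[-1.70619907e-02  9.80215798e-01 -1.97195024e-01  2.99821138e+02]
 [-9.99853678e-01 -1.64843901e-02  4.57027028e-03 -4.86006216e+01]
 [ 1.22921144e-03  1.97244148e-01  9.80353628e-01  1.42479595e+03]
 [ 0.00000000e+00  0.00000000e+00  0.00000000e+00  1.00000000e+00]]
```

View pics/scene0.png

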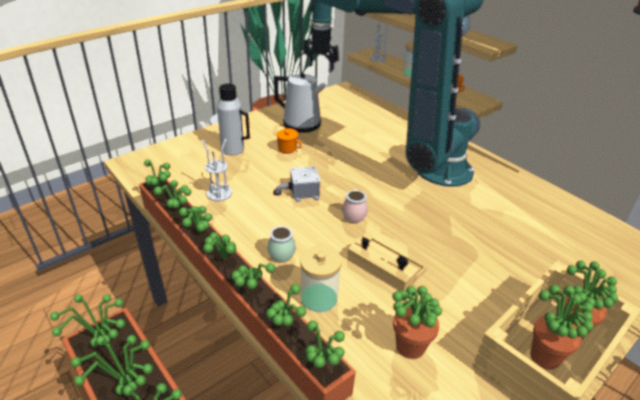

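View pics/top0.png

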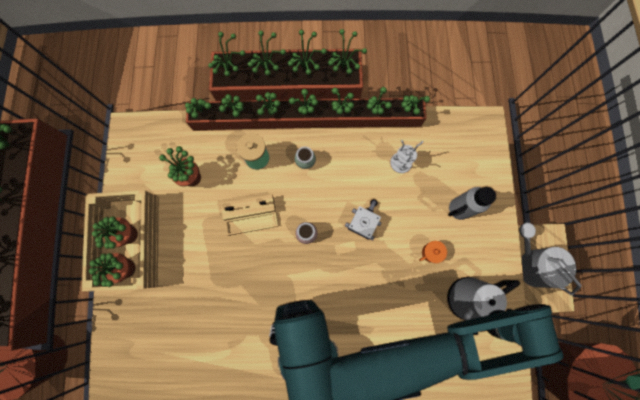

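The scene picture shows the stand at about (385,262), with keys at (365,243) and (402,262), and the switch at (304,183). In the top picture the stand is at (249,212), the switch at (364,221) and gourd_b at (306,232). Next I'll enlarge these areas.

```bash
python3 - <<'E'
import cv2, numpy as np
s=np.load("scene.npz")["frame"][:,:,::-1]; t=np.load("top.npz")["frame"][:,:,::-1]
def cr(f,x,y,w,h,k): return cv2.resize(f[y:y+h,x:x+w],(w*k,h*k),interpolation=cv2.INTER_CUBIC)
a=cr(t,214,185,66,50,6); b=cr(t,335,190,66,50,6)
c=cr(s,340,228,88,66,4.5.__int__()); d=cr(s,268,158,66,50,6)
c=cv2.resize(cr(s,345,230,80,61,5),(396,300)); 
cv2.imwrite("pics/z1.png",np.vstack([np.hstack([a,b]),np.hstack([c,d])]))
E
```

```text
(no output)
```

View pics/z1.png

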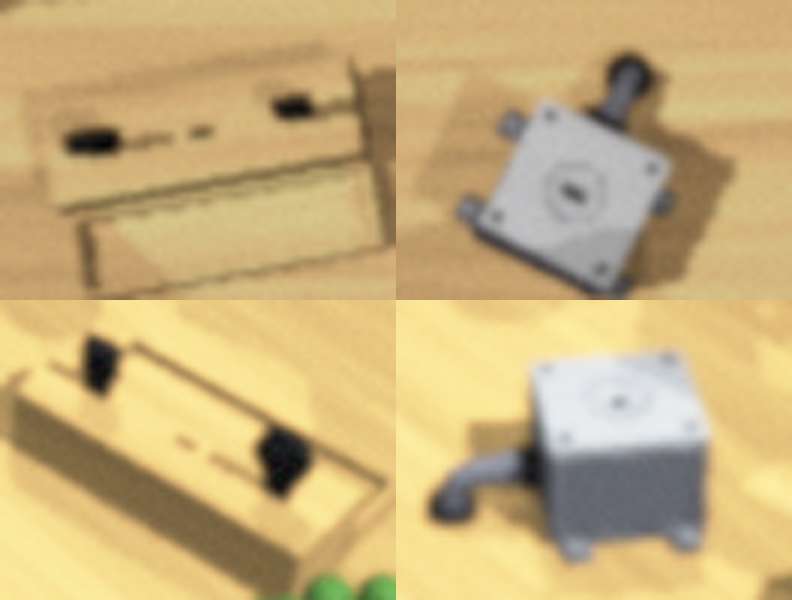

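Top left shows the awning key (wide round bow) at +y, top pixel about (229,208). The letterbox key is at about (263,203) and the middle slot at about (247,207). The keyhole is at about (365,222) in the top view and (305,175) in the scene view. Next I'll measure with masks and rays.

```bash
cat > h.py <<'E'
import cv2, numpy as np
def load(n): return dict(np.load(n+".npz"))
def ray(c,uv):
    p=cv2.undistortPoints(np.array([[uv]],float),c["K"],c["distortion"])[0,0]
    d=c["T"][:3,:3]@np.array([p[0],-p[1],-1]); return c["T"][:3,3],d/np.linalg.norm(d)
def plane(c,uv,z):
    o,d=ray(c,uv); return o+d*(z-o[2])/d[2]
def tri(c1,u1,c2,u2):
    (o1,d1),(o2,d2)=ray(c1,u1),ray(c2,u2)
    t=np.linalg.lstsq(np.c_[d1,-d2],o2-o1,rcond=None)[0]
    a,b=o1+t[0]*d1,o2+t[1]*d2; return (a+b)/2,np.linalg.norm(a-b)
def proj(c,P):
    T=np.linalg.inv(c["T"]); p=T[:3,:3]@np.asarray(P,float)+T[:3,3]; p=p*[1,-1,-1]
    return cv2.projectPoints(p[None],np.zeros(3),np.zeros(3),c["K"],c["distortion"])[0].ravel()
def blobs(c,box,thr,amin=1):
    "dark-weighted blobs: area, centroid, axis angle"
    x,y,w,h=box; k=4
    g=cv2.cvtColor(c["frame"][y:y+h,x:x+w],cv2.COLOR_RGB2GRAY)
    g=cv2.resize(g,None,fx=k,fy=k,interpolation=cv2.INTER_CUBIC)
    n,l,st,_=cv2.connectedComponentsWithStats((g<thr).astype(np.uint8))
    out=[]
    for i in range(1,n):
        if st[i,4]/k/k<amin: continue
        wt=np.where(l==i,thr-g.astype(float)+1,0).astype(np.float32); m=cv2.moments(wt)
        cx,cy=m["m10"]/m["m00"],m["m01"]/m["m00"]
        out.append((st[i,4]/k/k,np.array([x+(cx+.5)/k-.5,y+(cy+.5)/k-.5]),.5*np.arctan2(2*m["mu11"],m["mu20"]-m["mu02"]),(st[i,:4]/k+[x,y,0,0])))
    return out
E
python3 - <<'E'
from h import *
t,s=load("top"),load("scene")
for nm,c,box,thr,am in [("top keys",t,(222,196,50,18),70,2),("scene keys",s,(358,234,54,38),70,3),("top mid",t,(243,203,8,7),130,.5),("scene slot",s,(372,250,12,9),175,.3)]:
    print(nm,[(round(a,1),p.round(2),round(th,2),b) for a,p,th,b in blobs(c,box,thr,am)])
for nm,c,box,thr in [("top sw",t,(348,206,34,32),120),("scene sw",s,(290,217-50,30,18),170)]:
    print(nm,[(round(a,1),p.round(2),round(th,2)) for a,p,th,b in blobs(c,box,thr,.3)])
print("mid top",plane(t,(247.3,206.8),45),"sw top",plane(t,(364.5,222),65.5),"sw scene",plane(s,(305.2,174.8),65.5))
E
```

```text
top keys [(np.float64(15.2), array([262.55, 202.61]), np.float64(-0.01), array([260. , 201.5,   6. ,   3. ])), (np.float64(25.8), array([229.42, 208.28]), np.float64(-0.05), array([225.5 , 206.75,   8.25,   3.75]))]
scene keys [(np.float64(44.8), array([364.64, 243.  ]), np.float64(-1.53), array([362.5 , 238.5 ,   5.75,  10.  ])), (np.float64(86.5), array([401.68, 262.24]), np.float64(1.56), array([397.5 , 256.25,   9.75,  13.25]))]
top mid [(np.float64(3.8), array([247.05, 206.59]), np.float64(-0.17), array([246.25, 206.25,   2.75,   1.75]))]
scene slot []
top sw [(np.float64(76.7), array([372.39, 209.31]), np.float64(0.4)), (np.float64(7.8), array([353.92, 210.62]), np.float64(-0.83)), (np.float64(107.9), array([376.5 , 230.89]), np.float64(-1.11)), (np.float64(4.9), array([364.12, 221.78]), np.float64(0.53)), (np.float64(55.4), array([356.42, 232.41]), np.float64(0.48)), (np.float64(1.6), array([368.77, 234.48]), np.float64(-0.76))]
scene sw [(np.float64(84.9), array([300.74, 182.71]), np.float64(0.08))]
mid top [540.97577775 214.8172334   45.        ] sw top [ 475.69576925 -206.61075915   65.5       ] sw scene [ 481.13096662 -199.82818849   65.5       ]
```

```bash
python3 - <<'E'
from h import *
t,s=load("top"),load("scene")
def show(n,P): print(n,np.round(P,1))
# keys: triangulated bow centres
for n,a,b in [("awning",(229.42,208.28),(401.68,262.24)),("letter",(262.55,202.61),(364.64,243.0))]:
    p,g=tri(t,a,s,b); print(n,p.round(1),"gap",round(g,1), "top@73",plane(t,a,78).round(1),"scene@73",plane(s,b,71).round(1))
# slot in the cover
for c,n,box in [(t,"top",(358,216,13,12)),(s,"scene",(299,170,12,10))]:
    x,y,w,h=box; g=cv2.cvtColor(c["frame"][y:y+h,x:x+w],cv2.COLOR_RGB2GRAY); print(n,g.min(),np.median(g)); 
    for thr in (int(g.min()*.5+np.median(g)*.5),):
        for a,p,th,b in blobs(c,box,thr,.3): print(thr,round(a,1),p.round(2),round(th,2),plane(c,p,65.5).round(1))
# cover quadrilaterals
for c,n,box,thr in [(t,"top",(343,198,45,48),150),(s,"scene",(284,162,45,32),150)]:
    x,y,w,h=box; f=cv2.resize(c["frame"][y:y+h,x:x+w],None,fx=4,fy=4,interpolation=cv2.INTER_CUBIC)
    hsv=cv2.cvtColor(f,cv2.COLOR_RGB2HSV); m=((hsv[...,1]<45)&(hsv[...,2]>thr)).astype(np.uint8)
    m=cv2.morphologyEx(cv2.morphologyEx(m,cv2.MORPH_CLOSE,np.ones((13,13))),cv2.MORPH_OPEN,np.ones((17,17)))
    ct=max(cv2.findContours(m,0,2)[0],key=cv2.contourArea)[:,0]
    W=np.array([plane(c,(x+(u+.5)/4-.5,y+(v+.5)/4-.5),65.5)[:2] for u,v in ct],np.float32)
    r=cv2.minAreaRect(W); print(n,"rect",r, "angle",r[2]); print(cv2.boxPoints(r).round(0).tolist())
    cv2.imwrite(f"pics/m_{n}.png",m*255)
E
```

```text
awning [532.9 274.8  67.3] gap 0.5 top@73 [530.9 272.4  78. ] scene@73 [536.3 276.9  71. ]
letter [552.9 156.4  61.6] gap 1.2 top@73 [549.4 154.3  78. ] scene@73 [561.1 163.   71. ]
top 93 178.0
135 7.9 [364.12 221.77] 0.53 [ 476.6 -205.3   65.5]
scene 184 225.0
204 5.0 [304.7  174.66] -0.3 [ 481.9 -201.4   65.5]
top rect ((477.684326171875, -206.64971923828125), (88.60482025146484, 85.48185729980469), 62.535579681396484) angle 62.535579681396484
[[419.0, -226.0], [495.0, -266.0], [536.0, -187.0], [460.0, -148.0]]
scene rect ((482.93743896484375, -201.51034545898438), (96.11744689941406, 90.46578979492188), 59.23070526123047) angle 59.23070526123047
[[419.0, -220.0], [497.0, -266.0], [546.0, -183.0], [469.0, -137.0]]
```

The measurements agree with each other. The two bows are 120.1 mm apart (120 expected) and the cover is about 87 mm (86 expected). The cameras differ by about 5 mm at the switch, so I'll correct for that by comparing key and slot directly later. Next I'll work out the first move.

```bash
cat > g.py <<'E'
import sys, numpy as np
from scipy.spatial.transform import Rotation as R
from bench import read_state
def goal(p,a,s=None):
    s=s or read_state(); Rm=s["tcp_rot"]
    G=np.array([[0,np.cos(a),np.sin(a)],[0,np.sin(a),-np.cos(a)],[-1,0,0]])
    sh=Rm.T@(np.array(p)-s["eef_pos"])/1000; rv=R.from_matrix(Rm.T@G).as_rotvec()
    return sh,rv
if __name__=="__main__":
    v=[float(x) for x in sys.argv[1:]]; s=read_state()
    sh,rv=goal(v[:3],v[3],s); Rm=s["tcp_rot"]
    print("t %.2f pos"%s["time_s"],s["eef_pos"].round(1),"yaw",np.arctan2(Rm[1,1],Rm[0,1]).round(4),"F",s["contact_force"].round(1),"w",s["width"].round(1),"q",s["q"].round(2))
    print("shift",sh.round(4),"rot",rv.round(4))
E
python3 g.py 533 275 230 0.167
```

```text
Traceback (most recent call last):
  File "g.py", line 12, in <module>
    print("t %.2f pos"%s["time_s"],s["eef_pos"].round(1),"yaw",np.arctan2(Rm[1,1],Rm[0,1]).round(4),"F",s["contact_force"].round(1),"w",s["width"].round(1),"q",s["q"].round(2))
                                                                                                                                        ^^^^^^^^^^^^^^^^
AttributeError: 'float' object has no attribute 'round'
```

```bash
sed -i 's/s\["width"\].round(1)/round(s["width"],1)/' g.py; python3 g.py 533 275 230 0.167
```

```text
t 0.10 pos [ 154.9 -527.2  196. ] yaw -1.285 F [-0.2  1.  -0.2] w 85.4 q [-1.39  0.09  1.37 -0.    1.68 -0.1 ]
shift [-0.0325 -0.6631 -0.5889] rot [-1.452  -0.0016  0.0016]
```

Emit:
{"name": "apply_moves", "arguments": {"steps": "100 -0.034 0 0 0 0 0; 100 -0.034 -0.07 -0.06 -0.15 0 0; 100 -0.034 -0.1 -0.089 -0.25 0 0; 100 -0.034 -0.133 -0.118 -0.35 0 0; 100 -0.034 -0.166 -0.147 -0.45 0 0; 100 -0.034 -0.199 -0.177 -0.55 0 0; 100 -0.034 -0.232 -0.206 -0.65 0 0; 100 -0.034 -0.265 -0.236 -0.75 0 0; 100 -0.034 -0.298 -0.265 -0.85 0 0; 100 -0.034 -0.331 -0.294 -0.95 0 0"}}

```text
time_s: 0.93
eef_pos: [315.0, -186.1, 230.3]
tcp_rot: [[-0.0, 0.946, -0.325], [0.002, -0.325, -0.946], [-1.0, -0.001, -0.002]]
contact_force: [1.5, -0.8, -0.2]
width: 85.5
```

```bash
python3 g.py 533 275 180 0.167
```

```text
t 0.93 pos [ 315.  -186.1  230.3] yaw -0.3309 F [ 1.5 -0.8 -0.2] w 85.5 q [-0.69 -0.34  1.68  0.    1.8  -0.36]
shift [ 0.0512  0.0564 -0.5068] rot [-4.979e-01 -2.100e-03  4.000e-04]
```

Emit:
{"name": "apply_moves", "arguments": {"steps": "100 0 0.004 -0.036 -0.05 0 0; 100 0 0.008 -0.072 -0.1 0 0; 100 0 0.012 -0.108 -0.15 0 0; 100 0.01 0.016 -0.144 -0.2 0 0; 100 0.02 0.02 -0.18 -0.25 0 0; 100 0.03 0.024 -0.217 -0.3 0 0; 100 0.04 0.028 -0.254 -0.35 0 0; 100 0.05 0.032 -0.29 -0.4 0 0; 100 0.05 0.036 -0.326 -0.45 0 0; 100 0.05 0.04 -0.362 -0.498 0 0"}}

```text
time_s: 1.77
eef_pos: [469.9, 145.2, 179.4]
tcp_rot: [[-0.003, 0.986, 0.169], [0.001, 0.169, -0.986], [-1.0, -0.003, -0.002]]
contact_force: [0.4, -0.7, 0.0]
width: 85.5
```

```bash
python3 g.py 533 275 160 0.167
```

```text
t 1.77 pos [469.9 145.2 179.4] yaw 0.1702 F [ 0.4 -0.7  0. ] w 85.5 q [ 0.18 -0.04  1.53  0.    1.65  0.01]
shift [ 0.0193  0.0842 -0.1172] rot [ 0.0032 -0.0019  0.0027]
```

Emit:
{"name": "apply_moves", "arguments": {"steps": "50 0.003 0.012 -0.017 0 0 0; 50 0.006 0.024 -0.034 0 0 0; 50 0.01 0.037 -0.051 0 0 0; 50 0.013 0.05 -0.069 0 0 0; 50 0.016 0.062 -0.086 0 0 0; 50 0.019 0.074 -0.103 0 0 0; 50 0.019 0.084 -0.117 0.003 0 0; 50 0.019 0.084 -0.117 0.003 0 0; 50 0.019 0.084 -0.117 0.003 0 0; 50 0.019 0.084 -0.117 0.003 0 0"}}

```text
time_s: 2.6
eef_pos: [532.4, 274.1, 159.9]
tcp_rot: [[-0.004, 0.986, 0.166], [0.0, 0.166, -0.986], [-1.0, -0.004, -0.001]]
contact_force: [-0.2, 0.0, -0.4]
width: 42.7
```

```bash
python3 g.py 533 275 58 0.167; python3 - <<'E'
from h import *; from bench import imaging, read_state
t=imaging.camera("top"); s=imaging.camera("scene"); np.savez("top1.npz",**t); np.savez("scene1.npz",**s)
p=read_state()["eef_pos"]; print(p,proj(t,p),proj(s,p))
def cr(c,x,y,w,h): return cv2.resize(c["frame"][y:y+h,x:x+w,::-1],(w*5,h*5),interpolation=cv2.INTER_CUBIC)
cv2.imwrite("pics/p1.png",np.hstack([cr(t,195,160,78,80),cr(s,350,190,80,80)]))
E
```

```text
t 2.60 pos [532.4 274.1 159.9] yaw 0.167 F [-0.2  0.  -0.4] w 42.7 q [0.38 0.21 1.31 0.   1.63 0.21]
shift [ 0.1019  0.0011 -0.0007] rot [ 0.     -0.0011  0.0039]
[532.57365445 273.85596699 160.50343732] [223.30163755 203.7032235 ] [406.45436132 235.13275451]
```

View pics/p1.png

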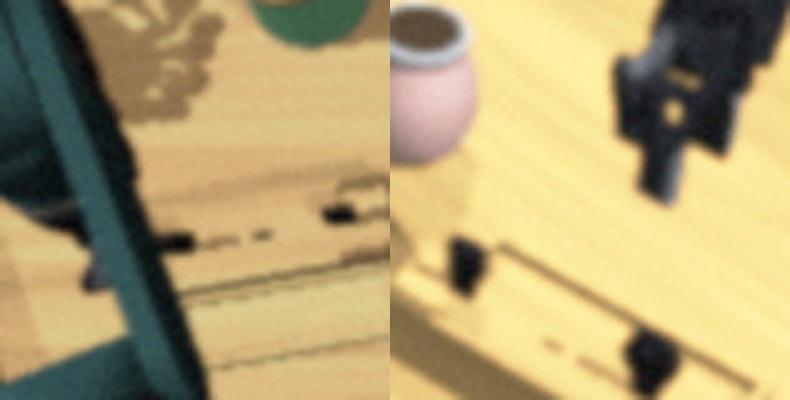

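```bash
python3 - <<'E'
from h import *
s=load("scene1"); t=load("top1"); d=np.array([.986,.167,0])
for w in (-30,-21,0,21,30):
  for dz in (0,6): print(w,dz,proj(s,np.array([532.5,274,160+dz])+w*d).round(1),end=" ")
print()
for P in ([533,275,73],[533,275,90],[533,275,45]): print(proj(s,P),proj(t,P))
E
```

```text
-30 0 [412.9 229.5] -30 6 [413.3 227.7] -21 0 [411.  231.3] -21 6 [411.4 229.4] 0 0 [406.5 235.3] 0 6 [406.8 233.5] 21 0 [401.9 239.4] 21 6 [402.2 237.6] 30 0 [399.8 241.2] 30 6 [400.2 239.4] 
[402.10072183 260.73500915] [229.03669878 207.93660543]
[402.96266821 255.99262025] [227.91673436 207.1336683 ]
[400.70837    268.37414905] [230.82406688 209.21764826]
```

The tips' pixels don't match where I expect them: near tip at about (404,230), far tip at about (416,221). I'll go down to just above the bow and look again before going around it.

Emit:
{"name": "apply_moves", "arguments": {"steps": "50 0.012 0.001 0 0 0 0; 50 0.024 0.001 0 0 0 0; 50 0.036 0.001 -0.001 0 0 0; 50 0.048 0.001 -0.001 0 0 0.004; 50 0.052 0.001 -0.001 0 0 0.004; 50 0.052 0.001 -0.001 0 0 0.004; 50 0.052 0.001 -0.001 0 0 0.004; 50 0.052 0.001 -0.001 0 0 0.004; 50 0.052 0.001 -0.001 0 0 0.004; 50 0.052 0.001 -0.001 0 0 0.004"}}

```text
time_s: 3.53
eef_pos: [533.7, 275.3, 109.4]
tcp_rot: [[0.002, 0.986, 0.166], [0.002, 0.166, -0.986], [-1.0, 0.003, -0.002]]
contact_force: [-0.3, -0.4, -0.2]
width: 42.5
```

```bash
python3 g.py 533 275 58 0.167; python3 - <<'E'
from h import *; from bench import imaging, read_state
s=imaging.camera("scene"); np.savez("scene2.npz",**s)
p=read_state()["eef_pos"]; d=np.array([.986,.167,0])
print([proj(s,p+w*d+[0,0,z]).round(1).tolist() for w,z in((0,0),(21,8),(-21,8),(0,19))])
f=s["frame"][200:275,365:440,::-1]; f=cv2.resize(f,None,fx=8,fy=8,interpolation=cv2.INTER_CUBIC)
cv2.imwrite("pics/p2.png",cv2.convertScaleAbs(f,alpha=1.6,beta=20))
E
```

```text
t 3.53 pos [533.7 275.3 109.4] yaw 0.1664 F [-0.3 -0.4 -0.2] w 42.5 q [0.38 0.23 1.38 0.   1.53 0.21]
shift [ 0.0514 -0.0009  0.0002] rot [-0.0006 -0.0019 -0.0028]
[[403.9, 250.7], [399.7, 252.6], [408.7, 244.3], [404.8, 245.2]]
```

View pics/p2.png

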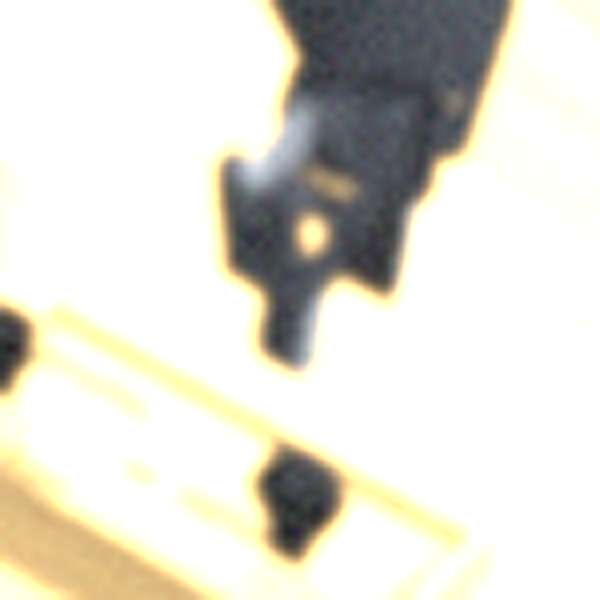

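The near tip shows at about (401,246), the far tip at about (413,237) and the bow at about (402,261). The jaws straddle the bow with margin, though the tips look higher than reported, probably because open pads sit farther back. I'll descend and check.

Emit:
{"name": "apply_moves", "arguments": {"steps": "50 0.005 -0.001 0 0 0 0; 50 0.01 -0.001 0 0 0 0; 50 0.015 -0.001 0 0 0 -0.002; 50 0.02 -0.001 0 0 0 -0.002; 50 0.026 -0.001 0 0 0 -0.003; 50 0.032 -0.001 0 0 0 -0.003; 50 0.038 -0.001 0 0 0 -0.003; 50 0.044 -0.001 0 0 0 -0.003; 50 0.048 -0.001 0 0 0 -0.003; 50 0.048 -0.001 0 0 0 -0.003"}}

```text
time_s: 4.42
eef_pos: [532.0, 274.8, 59.7]
tcp_rot: [[-0.003, 0.986, 0.166], [0.001, 0.166, -0.986], [-1.0, -0.003, -0.001]]
contact_force: [-0.7, 0.3, -0.3]
width: 42.9
```

```bash
python3 g.py 533 275 58 0.167; python3 - <<'E'
from h import *; from bench import imaging, read_state
s=imaging.camera("scene"); np.savez("scene3.npz",**s)
f=s["frame"][215:290,365:440,::-1]; f=cv2.resize(f,None,fx=8,fy=8,interpolation=cv2.INTER_CUBIC)
cv2.imwrite("pics/p3.png",cv2.convertScaleAbs(f,alpha=1.2,beta=20))
E
```

```text
t 4.42 pos [532.  274.8  59.7] yaw 0.1663 F [-0.7  0.3 -0.3] w 42.9 q [0.38 0.26 1.45 0.   1.44 0.21]
shift [0.0017 0.0011 0.    ] rot [-0.0007 -0.0013  0.003 ]
```

View pics/p3.png

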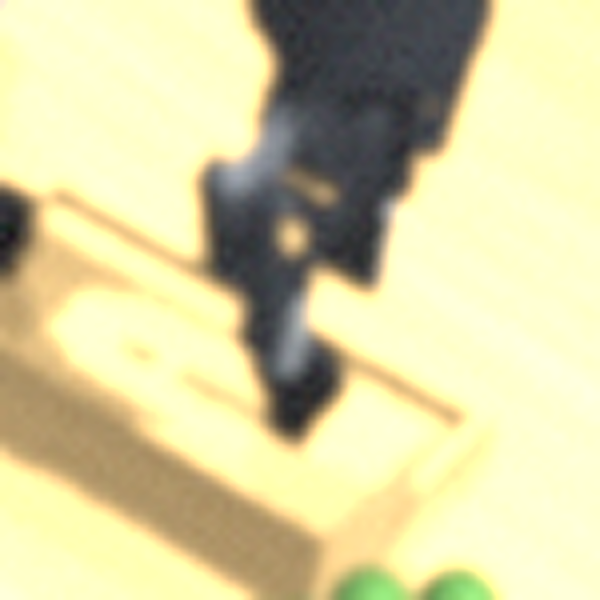

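No contact, and the bow is between the jaws: near tip at about (401,262), key collar below it at about (401,270). I'll go a little lower and close in stages.

Emit:
{"name": "apply_moves", "arguments": {"steps": "50 0.002 0 0.002 0 0 0; 50 0.005 0 0.004 0 0 0; 50 0.005 0 0.004 0 0 0; 40 0.005 0 0.004 0 0 0; 32 0.005 0 0.004 0 0 0; 25 0.005 0 0.004 0 0 0; 20 0.005 0 0.004 0 0 0; 20 0.005 0 0.004 0 0 0; 20 0.005 0 0.004 0 0 0; 20 0.005 0 0.004 0 0 0"}}

```text
time_s: 5.3
eef_pos: [533.0, 271.1, 55.5]
tcp_rot: [[-0.002, 0.986, 0.166], [0.001, 0.166, -0.986], [-1.0, -0.002, -0.002]]
contact_force: [0.3, 0.4, -0.3]
width: 17.1
```

```bash
python3 g.py 533 275 55 0.167; python3 - <<'E'
from h import *; from bench import imaging, read_state
s=imaging.camera("scene"); np.savez("scene4.npz",**s)
f=s["frame"][215:290,365:440,::-1]; f=cv2.resize(f,None,fx=8,fy=8,interpolation=cv2.INTER_CUBIC)
cv2.imwrite("pics/p4.png",cv2.convertScaleAbs(f,alpha=1.2,beta=20))
E
```

```text
t 5.30 pos [533.  271.1  55.5] yaw 0.1664 F [ 0.3  0.4 -0.3] w 17.1 q [0.37 0.26 1.46 0.   1.43 0.21]
shift [ 0.0005  0.0006 -0.0038] rot [-0.0006 -0.0016  0.0017]
```

View pics/p4.png

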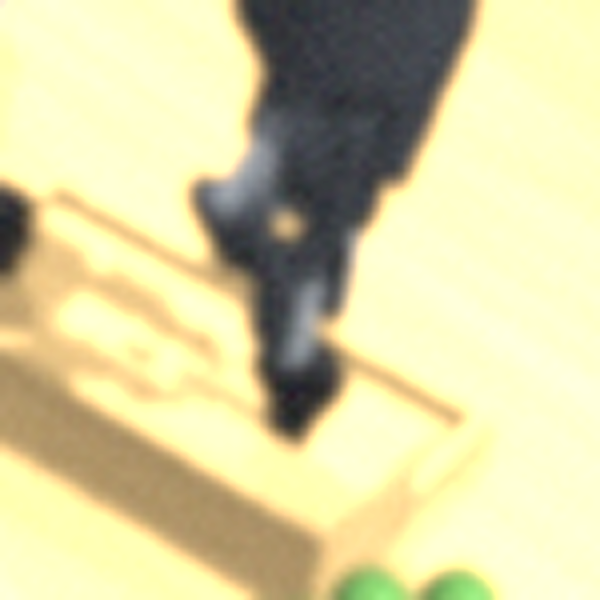

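The jaws are 17 mm apart around the bow with no side force. The tips look somewhat high on it (about y 262 in the image), so I'll go 4 mm lower and close fully.

Emit:
{"name": "apply_moves", "arguments": {"steps": "20 0.002 0 0 0 0 0; 20 0.004 0.001 0 0 0 0; 20 0.004 0.001 0 0 0 0; 15 0.004 0.001 0 0 0 0; 12 0.004 0.001 0 0 0 0; 8 0.004 0.001 0 0 0 0; 0 0.004 0.001 0 0 0 0; 0 0.004 0.001 0 0 0 0; 0 0.004 0.001 0 0 0 0; 0 0.004 0.001 0 0 0 0"}}

```text
time_s: 6.18
eef_pos: [534.0, 271.3, 51.6]
tcp_rot: [[-0.002, 0.986, 0.166], [0.001, 0.166, -0.986], [-1.0, -0.002, -0.002]]
contact_force: [-0.1, -0.4, 0.4]
width: 6.7
```

Emit:
{"name": "apply_moves", "arguments": {"steps": "0 0 0 0 0 0 0; 0 0 0 0 0 0 0; 0 0 0 0 0 0 0; 0 0 0 0 0 0 0; 0 0 0 0 0 0 0; 0 0 0 0 0 0 0; 0 0 0 0 0 0 0; 0 0 0 0 0 0 0; 0 0 0 0 0 0 0; 0 0 0 0 0 0 0"}}

```text
time_s: 7.02
eef_pos: [534.1, 271.3, 51.6]
tcp_rot: [[-0.002, 0.986, 0.166], [0.001, 0.166, -0.986], [-1.0, -0.001, -0.002]]
contact_force: [0.2, 0.2, 0.2]
width: 6.5
```

```bash
python3 g.py 533 275 55 0.167; python3 - <<'E'
from h import *; from bench import imaging, read_state
s=imaging.camera("scene"); np.savez("scene5.npz",**s)
f=s["frame"][215:290,365:440,::-1]; f=cv2.resize(f,None,fx=8,fy=8,interpolation=cv2.INTER_CUBIC)
cv2.imwrite("pics/p5.png",cv2.convertScaleAbs(f,alpha=1.8,beta=40))
E
```

```text
t 7.02 pos [534.1 271.3  51.6] yaw 0.1664 F [0.2 0.2 0.2] w 6.5 q [0.37 0.27 1.46 0.   1.42 0.21]
shift [-0.0034 -0.0005 -0.0038] rot [-0.0006 -0.0016  0.0015]
```

View pics/p5.png

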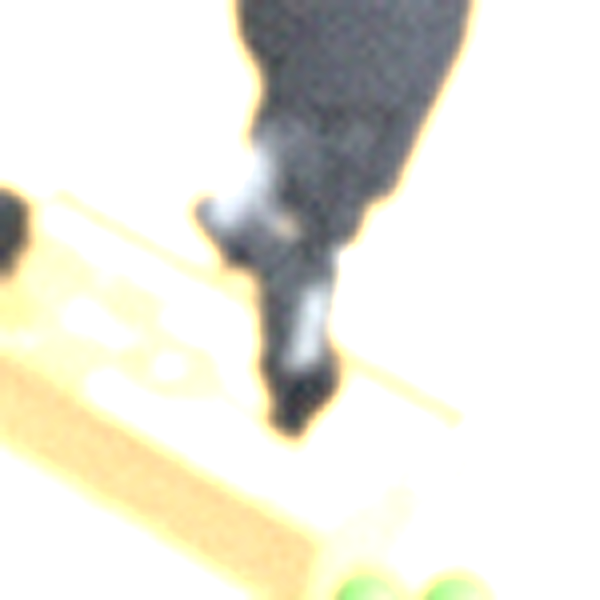

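The jaws stopped at 6.5 mm with the bow's lower half visible below the tips at about (402,262), so something is gripped. I'll lift straight up and verify.

Emit:
{"name": "apply_moves", "arguments": {"steps": "0 -0.006 0 0 0 0 0; 0 -0.012 0 0 0 0 0; 0 -0.018 0 0 0 0 0; 0 -0.025 0 0 0 0 0; 0 -0.035 0 0 0 0 0; 0 -0.05 0 0 0 0 0; 0 -0.065 0 0 0 0 0; 0 -0.08 0 0 0 0 0; 0 -0.09 0 0 0 0 0; 0 -0.09 0 0 0 0 0"}}

```text
time_s: 7.9
eef_pos: [536.0, 271.9, 145.7]
tcp_rot: [[0.005, 0.986, 0.166], [0.004, 0.166, -0.986], [-1.0, 0.005, -0.003]]
contact_force: [0.7, 0.3, 0.4]
width: 6.9
```

```bash
python3 g.py 533 275 142 0.167; python3 - <<'E'
from h import *; from bench import imaging, read_state
s=imaging.camera("scene"); np.savez("scene6.npz",**s); p=read_state()["eef_pos"]; print(proj(s,p))
f=s["frame"][190:265,365:440,::-1]; f=cv2.resize(f,None,fx=8,fy=8,interpolation=cv2.INTER_CUBIC)
cv2.imwrite("pics/p6.png",cv2.convertScaleAbs(f,alpha=1.4,beta=20))
E
```

```text
t 7.90 pos [536.  271.9 145.7] yaw 0.1664 F [0.7 0.3 0.4] w 6.9 q [0.37 0.21 1.33 0.   1.59 0.21]
shift [ 0.0037 -0.0025 -0.0036] rot [-0.0006 -0.0029 -0.0051]
[404.18701584 240.09802042]
```

View pics/p6.png

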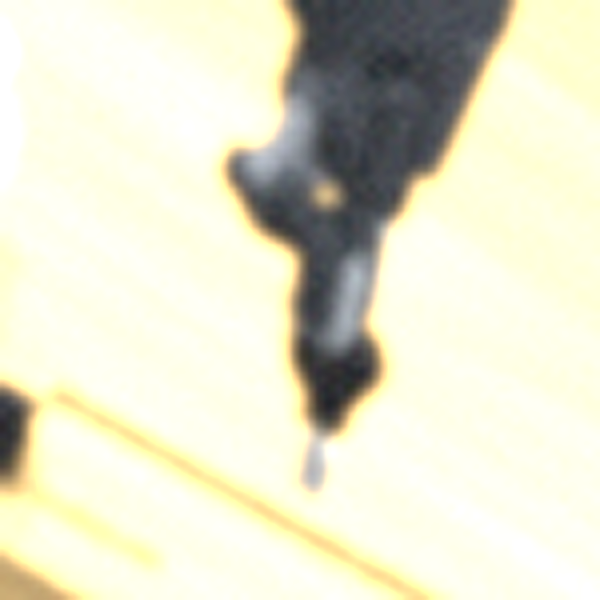

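The key is lifted and upright. The collar bottom is at about (406,243) and the blade tip at about (404,251), close to the positions computed from the TCP. Next I'll carry it over to the switch.

```bash
python3 g.py 478 -207 175 -0.50; python3 - <<'E'
from h import *
s=load("scene6"); t=load("top")
for uv,z in [((404.1,250.9),109.1),((405.5,243.6),139.1)]: print(plane(s,uv,z))
print(proj(s,[535,275.6,109.1]),proj(s,[535,275.6,139.1]))
print("slot tri",tri(t,(364.12,221.77),load("scene"),(304.7,174.66)))
# slot direction in top view
a=np.array([np.cos(.53),np.sin(.53)]); d=plane(t,np.array([364.12,221.77])+3*a,65.5)-plane(t,np.array([364.12,221.77])-3*a,65.5); print(np.arctan2(d[1],d[0])+np.pi/2)
E
```

```text
t 7.95 pos [535.2 271.6 143.8] yaw 0.1664 F [ 0.   0.5 -0.5] w 7.2 q [0.37 0.21 1.34 0.   1.59 0.21]
shift [-0.0327 -0.1356  0.4624] rot [ 0.6664 -0.0031 -0.0015]
[533.61094632 276.10183977 109.1       ]
[537.98538474 279.51006856 139.1       ]
[403.58640901 251.02347792] [405.16166701 242.28733188]
slot tri (array([ 477.50910072, -206.19021782,   60.9986494 ]), np.float64(1.063136402852778))
-0.555415487449876
```

Emit:
{"name": "apply_moves", "arguments": {"steps": "0 -0.015 0 0 0 0 0; 0 -0.033 -0.004 0.014 0.02 0 0; 0 -0.035 -0.013 0.044 0.07 0 0; 0 -0.035 -0.022 0.075 0.12 0 0; 0 -0.035 -0.032 0.108 0.17 0 0; 0 -0.035 -0.042 0.142 0.22 0 0; 0 -0.035 -0.052 0.177 0.27 0 0; 0 -0.035 -0.062 0.212 0.32 0 0; 0 -0.035 -0.072 0.247 0.37 0 0; 0 -0.035 -0.082 0.282 0.42 0 0"}}

```text
time_s: 8.78
eef_pos: [499.8, -21.7, 176.7]
tcp_rot: [[-0.0, 0.967, -0.253], [0.003, -0.253, -0.967], [-1.0, -0.001, -0.003]]
contact_force: [0.6, -0.2, -0.5]
width: 6.7
```

```bash
python3 g.py 478 -207 175 -0.52
```

```text
t 8.78 pos [499.8 -21.7 176.7] yaw -0.2558 F [ 0.6 -0.2 -0.5] w 6.7 q [-0.16 -0.02  1.52  0.    1.64  0.1 ]
shift [0.0011 0.0258 0.1848] rot [ 0.2642 -0.0029  0.0012]
```

Emit:
{"name": "apply_moves", "arguments": {"steps": "0 0 0.004 0.033 0.05 0 0; 0 0 0.009 0.066 0.1 0 0; 0 0 0.014 0.1 0.15 0 0; 0 0 0.019 0.133 0.2 0 0; 0 0.005 0.023 0.16 0.24 0 0; 0 0.012 0.026 0.178 0.264 0 0; 0 0.015 0.026 0.185 0.264 0 0; 0 0.015 0.026 0.185 0.264 0 0; 0 0.015 0.026 0.185 0.264 0 0; 0 0.015 0.026 0.185 0.264 0 0"}}

```text
time_s: 9.62
eef_pos: [478.3, -205.9, 161.1]
tcp_rot: [[-0.0, 0.869, -0.495], [0.004, -0.495, -0.869], [-1.0, -0.002, -0.003]]
contact_force: [-0.2, -0.4, -0.4]
width: 6.8
```

```bash
python3 g.py 478 -207 160 -0.52; python3 - <<'E'
from h import *; from bench import imaging, read_state
s=imaging.camera("scene"); t=imaging.camera("top"); np.savez("scene7.npz",**s); np.savez("top7.npz",**t); p=read_state()["eef_pos"]; print(proj(s,p),proj(t,p))
def cr(c,x,y): return cv2.convertScaleAbs(cv2.resize(c["frame"][y:y+56,x:x+40,::-1],None,fx=10,fy=10,interpolation=cv2.INTER_CUBIC),alpha=1.1,beta=15)
u,v=proj(s,p).astype(int); a,b=proj(t,p).astype(int)
print("crop",u-20,v-25,a-20,b-28)
cv2.imwrite("pics/p7.png",np.hstack([cr(s,u-20,v-25),cr(t,a-20,b-28)]))
E
```

```text
t 9.62 pos [ 478.3 -205.9  161.1] yaw -0.5181 F [-0.2 -0.4 -0.4] w 6.8 q [-0.52  0.03  1.5   0.    1.61  0.  ]
shift [0.0011 0.0002 0.0011] rot [ 0.0019 -0.0034  0.002 ]
[304.87566173 148.31349547] [367.49734106 217.32216794]
crop 284 123 347 189
```

View pics/p7.png

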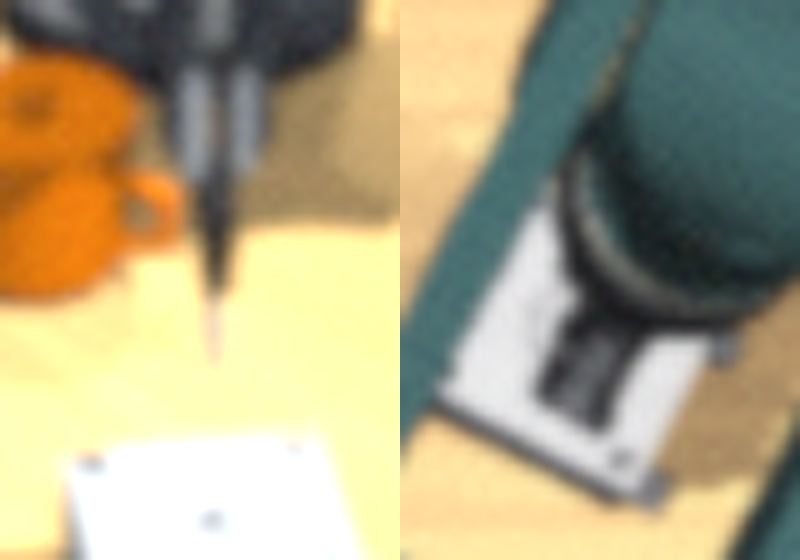

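The key is upright over the switch, seen edge-on. The blade tip is at about (304.9,158.7) and the slot at (304.7,174.6). Next I'll turn this into slot-frame offsets.

```bash
python3 - <<'E'
from h import *
s=load("scene7"); a=-.52; X=np.array([np.cos(a),np.sin(a)]); Y=np.array([-np.sin(a),np.cos(a)])
g=cv2.cvtColor(s["frame"],cv2.COLOR_RGB2HSV).astype(int)
print(g[150:162,300:310,1]); print(g[150:162,300:310,2])
sl=blobs(s,(299,170,12,10),204,.3)[0][1]; S=plane(s,sl,65.5)[:2]
for z,uv in ((124.5,(304.9,158.7)),(154.5,(305.05,151.2)),):
    k=plane(s,uv,z)[:2]; print("slot",sl,S,"key",k,"key-slot along x,y",(k-S)@X,(k-S)@Y)
E
python3 g.py 476.5 -207.5 112 -0.52
```

```text
[[ 99  98 107 117 118 104 109 118 109 104]
 [ 98  95 101 113 115 102 112 119 109 107]
 [ 99 101  99 109 108  88 102 111 107 102]
 [100 103  99 103  96  81  92  99 101 103]
 [108 104 101 100  90  74  83  92  98 100]
 [109 102  99 101  83  66  81  93  95 100]
 [106 106 103  97  86  69  78  94  99  99]
 [111 105  99  98  86  73  85  92  97 101]
 [101 101 103  99  90  79  87  95  97 100]
 [ 97  99  99  98  94  83  87  95  95  95]
 [ 98  98  98  96  94  92  94  94  95 100]
 [ 95 100  95  98  97  97  95 100  95 100]]
[[251 250 247 227 153  91 131 205 240 246]
 [251 251 249 234 173 117 152 213 241 246]
 [251 251 250 239 192 160 195 233 246 248]
 [249 250 249 242 218 196 228 244 249 249]
 [246 248 249 243 223 211 234 249 251 251]
 [244 247 249 242 225 211 232 248 251 251]
 [244 246 249 244 226 213 234 248 251 251]
 [245 247 250 246 230 218 235 249 251 251]
 [249 249 249 248 236 222 238 249 251 251]
 [251 251 251 249 241 231 241 249 252 252]
 [251 251 251 250 247 243 246 250 251 251]
 [251 251 251 251 251 249 250 251 252 251]]
slot [304.75783972 174.54965157] [ 481.37929699 -201.84069336] key [ 479.67878194 -204.0294823 ] key-slot along x,y -0.38817382769844855 -2.744425185966113
slot [304.75783972 174.54965157] [ 481.37929699 -201.84069336] key [ 481.65854349 -201.13282314] key-slot along x,y -0.10939118557621569 0.7530553866981031
t 9.72 pos [ 478.6 -206.   161.6] yaw -0.5176 F [ 0.  -0.3 -0.7] w 6.7 q [-0.52  0.03  1.5   0.    1.61  0.  ]
shift [ 0.0496 -0.0011  0.0025] rot [ 0.0024 -0.003   0.0008]
```

Emit:
{"name": "apply_moves", "arguments": {"steps": "0 0.01 0 0 0.002 0 0; 0 0.02 0 0 0.002 0 0; 0 0.03 0 0 0.002 -0.003 0; 0 0.038 0 0 0.002 -0.003 0; 0 0.045 0 0 0.002 -0.003 0; 0 0.05 0 0 0.002 -0.003 0; 0 0.053 0 0 0.002 -0.003 0; 0 0.053 0 0 0.002 -0.003 0; 0 0.053 0 0 0.002 -0.003 0; 0 0.053 0 0 0.002 -0.003 0"}}

```text
time_s: 10.55
eef_pos: [479.0, -206.1, 109.2]
tcp_rot: [[0.0, 0.868, -0.497], [-0.0, -0.497, -0.868], [-1.0, 0.0, -0.0]]
contact_force: [-0.3, -0.2, 0.0]
width: 6.6
```

```bash
python3 g.py 478.5 -206 108 -0.52; python3 - <<'E'
from h import *; from bench import imaging
s=imaging.camera("scene"); np.savez("scene8.npz",**s)
print(cv2.cvtColor(s["frame"],cv2.COLOR_RGB2GRAY)[164:182,297:313])
f=s["frame"][150:190,285:325,::-1]; f=cv2.resize(f,None,fx=14,fy=14,interpolation=cv2.INTER_CUBIC)
cv2.imwrite("pics/p8.png",f)
E
```

```text
t 10.55 pos [ 479.  -206.1  109.2] yaw -0.5198 F [-0.3 -0.2  0. ] w 6.6 q [-0.52  0.06  1.58  0.    1.51  0.  ]
shift [ 0.0012 -0.0005  0.0002] rot [ 0.0002 -0.     -0.0003]
[[235 235 235 235 231 220 179 113  85 143 199 224 229 231 230 229]
 [233 235 234 236 234 228 201 136 103 150 203 226 232 232 231 230]
 [232 235 235 237 238 232 213 166 143 179 214 231 234 235 231 228]
 [232 235 238 237 239 235 220 189 185 214 228 235 235 235 231 218]
 [225 231 237 237 238 234 223 199 203 226 233 236 235 236 232 223]
 [202 220 228 233 235 232 221 200 204 224 231 236 237 236 234 233]
 [174 188 206 225 229 229 215 196 198 220 229 235 236 237 237 236]
 [170 170 181 197 215 218 209 190 193 212 224 232 233 235 236 238]
 [201 192 180 176 192 207 202 189 189 214 227 229 229 232 236 238]
 [229 222 204 184 177 187 184 179 186 213 228 231 227 226 234 237]
 [235 230 222 209 196 189 179 167 172 205 225 231 225 225 233 238]
 [237 235 232 227 222 220 206 182 178 205 222 223 224 228 236 238]
 [238 238 236 231 227 227 220 205 203 217 223 223 226 231 237 239]
 [239 239 237 236 234 230 223 209 212 220 227 230 235 236 239 239]
 [237 239 238 239 236 234 225 216 218 226 234 235 237 238 238 239]
 [234 238 238 239 237 232 224 217 220 229 235 237 238 238 237 236]
 [224 234 239 238 236 231 219 215 219 225 232 234 233 232 231 231]
 [220 230 233 232 231 223 213 206 206 213 220 220 218 216 212 207]]
```

View pics/p8.png

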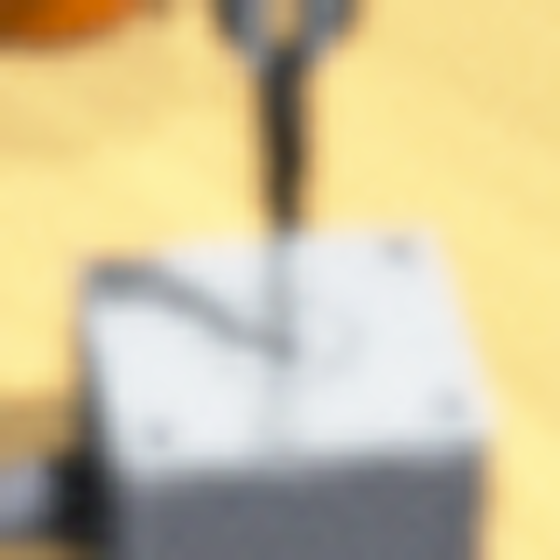

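The blade stands right over the slot: blade column about 304.5 against the slot at (304.8,174.6), and its shadow and reflection converge there. I'll shift −0.6 mm along the slot's x and +1 mm in tool z, then probe downward.

Emit:
{"name": "apply_moves", "arguments": {"steps": "0 0 -0.0006 0.001 0 0 0; 0 0.002 -0.0006 0.001 0 0 0; 0 0.004 -0.0006 0.001 0 0 0; 0 0.006 -0.0006 0.001 0 0 0; 0 0.008 -0.0006 0.001 0 0 0; 0 0.009 -0.0006 0.001 0 0 0; 0 0.01 -0.0006 0.001 0 0 0; 0 0.011 -0.0006 0.001 0 0 0; 0 0.012 -0.0006 0.001 0 0 0; 0 0.012 -0.0006 0.001 0 0 0"}}

```text
time_s: 11.43
eef_pos: [478.2, -207.0, 97.6]
tcp_rot: [[0.001, 0.868, -0.497], [-0.001, -0.497, -0.868], [-1.0, 0.001, 0.0]]
contact_force: [0.6, -0.1, 1.3]
width: 6.4
```

```bash
python3 g.py 478.5 -206 90 -0.52
```

```text
t 11.43 pos [ 478.2 -207.    97.6] yaw -0.5199 F [ 0.6 -0.1  1.3] w 6.4 q [-0.52  0.06  1.59 -0.    1.48  0.  ]
shift [ 0.0076 -0.0003 -0.001 ] rot [ 0.0001  0.0004 -0.0013]
```

Tip is about 4 mm below the cover with only 1 N, so it's in the mouth. I'll continue to just short of the pins.

Emit:
{"name": "apply_moves", "arguments": {"steps": "0 0.001 0 0 0 0 0; 0 0.002 0 0 0 0 0; 0 0.003 0 0 0 0 0; 0 0.004 0 0 0 0 0; 0 0.005 0 0 0 0 0; 0 0.006 0 0 0 0 0; 0 0.006 0 0 0 0 0; 0 0.006 0 0 0 0 0; 0 0.006 0 0 0 0 0; 0 0.006 0 0 0 0 0"}}

```text
time_s: 12.27
eef_pos: [478.1, -206.9, 91.4]
tcp_rot: [[0.0, 0.868, -0.497], [-0.001, -0.497, -0.868], [-1.0, 0.001, 0.0]]
contact_force: [-0.6, -0.4, 0.8]
width: 6.8
```

```bash
python3 g.py 478.2 -207 80 -0.52
```

```text
t 12.27 pos [ 478.1 -206.9   91.4] yaw -0.5198 F [-0.6 -0.4  0.8] w 6.8 q [-0.52  0.07  1.6  -0.    1.47  0.  ]
shift [ 0.0114  0.0002 -0.    ] rot [ 0.0002  0.0004 -0.0008]
```

Emit:
{"name": "apply_moves", "arguments": {"steps": "0 0.001 0 0 0.03 0 0; 0 0.002 0 0 -0.03 0 0; 0 0.003 0 0 0.03 0 0; 0 0.004 0 0 -0.03 0 0; 0 0.005 0 0 0.03 0 0; 0 0.006 0 0 -0.03 0 0; 0 0.007 0 0 0.03 0 0; 0 0.008 0 0 -0.03 0 0; 0 0.008 0 0 0 0 0; 0 0.008 0 0 0 0 0"}}

```text
time_s: 13.1
eef_pos: [478.7, -207.5, 85.0]
tcp_rot: [[0.002, 0.868, -0.497], [-0.002, -0.497, -0.868], [-1.0, 0.003, 0.001]]
contact_force: [-2.2, -0.7, 5.4]
width: 7.2
```

```bash
python3 g.py 478.1 -206.9 72 -0.52
```

```text
t 13.10 pos [ 478.7 -207.5   85. ] yaw -0.5204 F [-2.2 -0.7  5.4] w 7.2 q [-0.52  0.07  1.61 -0.    1.45  0.  ]
shift [ 0.013  -0.0009 -0.0002] rot [-0.0004  0.0008 -0.0032]
```

It's catching on the first pin (5.4 N, 1.6 mm lag). I'll push further while wiggling.

Emit:
{"name": "apply_moves", "arguments": {"steps": "0 0.003 -0.0005 0 0.05 0 0; 0 0.004 -0.0005 0 -0.05 0 0; 0 0.005 -0.0005 0 0.05 0.02 0; 0 0.006 -0.0005 0 -0.05 -0.02 0; 0 0.006 -0.0005 0 0.05 0 0.02; 0 0.007 -0.0005 0 -0.05 0 -0.02; 0 0.007 -0.0005 0 0.05 0 0; 0 0.007 -0.0005 0 -0.05 0 0; 0 0.007 -0.0005 0 0 0 0; 0 0.007 -0.0005 0 0 0 0"}}

```text
time_s: 13.93
eef_pos: [478.4, -207.5, 78.5]
tcp_rot: [[0.003, 0.867, -0.498], [-0.003, -0.498, -0.867], [-1.0, 0.004, 0.001]]
contact_force: [-0.8, -1.0, 3.5]
width: 6.3
```

```bash
python3 g.py 478.1 -206.9 72 -0.52
```

```text
t 13.93 pos [ 478.4 -207.5   78.5] yaw -0.521 F [-0.8 -1.   3.5] w 6.3 q [-0.52  0.08  1.62 -0.    1.44  0.  ]
shift [ 0.0065 -0.0006 -0.0004] rot [-0.001   0.0011 -0.004 ]
```

Emit:
{"name": "apply_moves", "arguments": {"steps": "0 0.003 0 0 0.05 0 0; 0 0.004 0 0 -0.05 0 0; 0 0.005 0 0 0.05 0.02 0; 0 0.006 0 0 -0.05 -0.02 0; 0 0.007 0 0 0.05 0 0.02; 0 0.008 0 0 -0.05 0 -0.02; 0 0.009 0 0 0.05 0 0; 0 0.01 0 0 -0.05 0 0; 0 0.01 0 0 0 0 0; 0 0.01 0 0 0 0 0"}}

```text
time_s: 14.77
eef_pos: [478.8, -208.5, 70.9]
tcp_rot: [[0.004, 0.867, -0.498], [-0.005, -0.498, -0.867], [-1.0, 0.006, 0.002]]
contact_force: [-4.4, -1.5, 8.4]
width: 6.6
```

```bash
python3 g.py 478.1 -206.9 72 -0.52
```

```text
t 14.77 pos [ 478.8 -208.5   70.9] yaw -0.5213 F [-4.4 -1.5  8.4] w 6.6 q [-0.52  0.08  1.63 -0.    1.42  0.  ]
shift [-0.0011 -0.0014 -0.001 ] rot [-0.0013  0.0024 -0.0065]
```

Emit:
{"name": "apply_moves", "arguments": {"steps": "0 0.002 -0.001 -0.001 0.05 0 0; 0 0.003 -0.001 -0.001 -0.05 0 0; 0 0.004 -0.001 -0.001 0.05 0 0; 0 0.005 -0.001 -0.001 -0.05 0 0; 0 0.006 -0.001 -0.001 0.05 0 0; 0 0.006 -0.001 -0.001 -0.05 0 0; 0 0.006 -0.001 -0.001 0 0 0; 0 0.006 -0.001 -0.001 0 0 0; 0 0.006 -0.001 -0.001 0 0 0; 0 0.006 -0.001 -0.001 0 0 0"}}

```text
time_s: 15.6
eef_pos: [479.7, -208.9, 70.5]
tcp_rot: [[0.009, 0.868, -0.497], [-0.01, -0.497, -0.868], [-1.0, 0.012, 0.004]]
contact_force: [-7.4, 0.2, 19.9]
width: 7.1
```

```bash
python3 g.py 478.1 -206.9 72 -0.52; python3 - <<'E'
from h import *; from bench import imaging, read_state
print(read_state()["wrist_torque"])
s=imaging.camera("scene"); np.savez("scene9.npz",**s)
print(cv2.cvtColor(s["frame"],cv2.COLOR_RGB2GRAY)[160:180,299:311])
p=[480,-203.5,65.5]; print(proj(s,p))
E
```

```text
t 15.60 pos [ 479.7 -208.9   70.5] yaw -0.5202 F [-7.4  0.2 19.9] w 7.1 q [-0.52  0.08  1.63 -0.    1.42  0.  ]
shift [-0.0016 -0.0023 -0.001 ] rot [-0.0002  0.0044 -0.0124]
[0.00458889 1.43980228 0.0048063 ]
[[150  95  98 129 146 142 115 110 117 114 143 197]
 [163 104 101 125 145 136 114 111 120 122 153 205]
 [190 138 115 124 127 117 100 112 137 149 179 213]
 [218 183 146 131 113  88  86 122 157 187 208 223]
 [231 218 185 147 107  78  87 138 186 213 226 230]
 [234 230 212 159 102  67  93 155 206 225 232 232]
 [230 231 219 177 114  67 101 166 217 231 235 235]
 [215 222 222 191 122  67  99 165 219 235 236 235]
 [186 200 218 193 122  68  90 154 211 231 236 237]
 [164 180 196 180 125  67  83 143 206 230 237 237]
 [159 167 174 164 114  59  76 140 201 230 237 238]
 [157 156 157 139  94  58  75 137 196 226 233 236]
 [154 149 146 127  96  56  81 144 203 225 228 233]
 [160 150 148 132  98  65  95 165 218 229 227 229]
 [188 174 162 145 117  90 110 174 221 229 226 227]
 [224 207 186 171 158 139 143 182 218 225 224 229]
 [234 226 216 203 188 176 182 198 219 222 225 233]
 [237 233 226 218 201 196 195 205 216 226 232 236]
 [234 229 226 219 213 207 208 210 217 227 233 237]
 [226 222 221 217 216 215 213 216 218 222 230 235]]
[304.77715642 174.17808918]
```

The force rises to 20 N with no further travel, and the black collar reaches row 175, right at the slot, so the key is home. Now I'll turn it clockwise about the key's axis with a light downward push.

Emit:
{"name": "apply_moves", "arguments": {"steps": "0 0.003 -0.002 -0.001 0 0 0; 0 0.003 -0.002 -0.001 0.08 0 0; 0 0.003 -0.002 -0.001 0.18 0 0; 0 0.003 -0.003 -0.001 0.28 0 0; 0 0.003 -0.003 -0.001 0.38 0 0; 0 0.003 -0.003 -0.001 0.48 0 0; 0 0.003 -0.004 -0.001 0.58 0 0; 0 0.003 -0.004 -0.002 0.68 0 0; 0 0.003 -0.004 -0.002 0.78 0 0; 0 0.003 -0.004 -0.002 0.8 0 0"}}

```text
time_s: 16.48
eef_pos: [478.2, -206.3, 71.7]
tcp_rot: [[0.012, 0.246, -0.969], [-0.013, -0.969, -0.246], [-1.0, 0.015, -0.008]]
contact_force: [-6.0, 0.6, 15.6]
width: 7.1
```

```bash
python3 g.py 478.1 -206.9 70 -2.27; python3 -c "
from bench import read_state
print(read_state()['wrist_torque'])"
```

```text
t 16.48 pos [ 478.2 -206.3   71.7] yaw -1.3225 F [-6.   0.6 15.6] w 7.1 q [-0.51  0.07  1.64 -0.01  1.41  0.81]
shift [0.0017 0.0006 0.0002] rot [ 0.9476 -0.015  -0.0104]
[0.06145447 1.05102435 0.08738404]
```

Emit:
{"name": "apply_moves", "arguments": {"steps": "0 0.003 0 0.001 0.1 0 0; 0 0.003 0 0.001 0.2 0 0; 0 0.003 -0.001 0.001 0.3 0 0; 0 0.003 -0.001 0.001 0.4 0 0; 0 0.003 -0.002 0.001 0.5 0 0; 0 0.003 -0.002 0.001 0.6 0 0; 0 0.003 -0.002 0 0.7 0 0; 0 0.003 -0.003 0 0.8 0 0; 0 0.003 -0.003 0 0.9 0 0; 0 0.003 -0.003 0 0.98 0 0"}}

```text
time_s: 17.32
eef_pos: [478.6, -203.6, 71.8]
tcp_rot: [[0.015, -0.67, -0.742], [-0.014, -0.742, 0.67], [-1.0, 0.0, -0.021]]
contact_force: [-2.8, 0.7, 12.0]
width: 6.9
```

```bash
python3 g.py 478.1 -206.9 70 -2.31; python3 - <<'E'
from h import *; from bench import imaging, read_state
print(read_state()["wrist_torque"])
s=imaging.camera("scene"); np.savez("scene10.npz",**s)
f=s["frame"][140:190,280:330,::-1]; f=cv2.resize(f,None,fx=12,fy=12,interpolation=cv2.INTER_CUBIC)
cv2.imwrite("pics/p10.png",cv2.convertScaleAbs(f,alpha=1.3,beta=15))
E
```

```text
t 17.32 pos [ 478.6 -203.6   71.8] yaw -2.3053 F [-2.8  0.7 12. ] w 6.9 q [-0.51  0.07  1.65 -0.01  1.41  1.8 ]
shift [ 0.0018  0.0027 -0.0018] rot [ 0.0047 -0.0209 -0.0004]
[0.23166755 0.64823175 0.07373137]
```

View pics/p10.png

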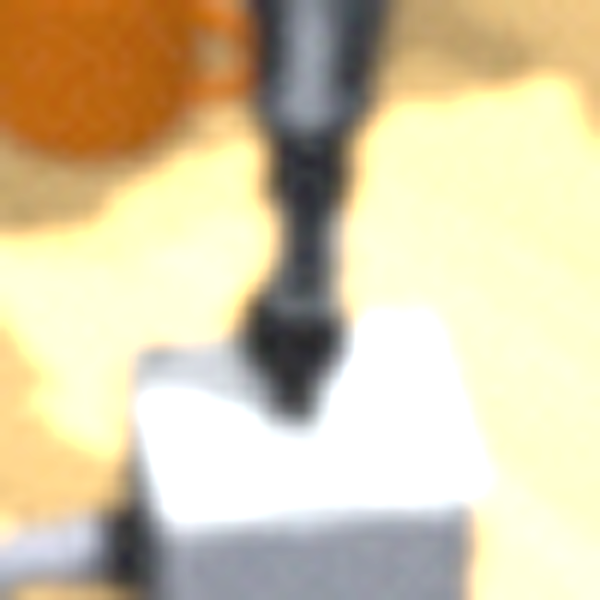

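The key sits on the cover with its bow now broadside to the camera at about (305,167), so it turned with the gripper. A numeric width check, with no viewing:

```bash
python3 - <<'E'
from h import *
s=load("scene10"); g=cv2.cvtColor(s["frame"],cv2.COLOR_RGB2GRAY)
print(g[160:178,296:314])
# expected silhouette: disc centre 28 above the shoulder, yaw of x axis
for yaw in (-1.6,-2.0,-2.3):
    Y=np.array([-np.sin(yaw),np.cos(yaw),0]); X=np.array([np.cos(yaw),np.sin(yaw),0]); c=np.array([480,-203.5,93.5])
    pts=np.array([proj(s,c+17*(np.cos(t)*Y+np.sin(t)*[0,0,1])+e*X) for t in np.linspace(0,6.28,40) for e in (-5,5)])
    print(yaw,pts.min(0).round(1),pts.max(0).round(1), "shoulder",proj(s,[480,-203.5,65.5]).round(1))
E
```

```text
[[230 231 230 228 227 216 175 112  60  41  55 100 151 199 225 231 231 230]
 [234 232 232 230 226 209 163 103  55  36  54  95 148 197 223 232 232 231]
 [235 235 233 229 221 193 138  85  56  45  57  95 147 199 224 231 231 231]
 [235 235 234 227 202 156 107  72  54  43  59 100 157 203 224 231 230 231]
 [233 234 230 214 164 111  76  70  57  55  67 102 155 200 224 229 229 229]
 [233 230 222 189 123  64  58  68  70  68  73 100 141 190 223 231 230 230]
 [227 223 207 165 100  46  35  48  51  49  54  75 114 176 222 230 228 226]
 [214 207 189 140  82  37  28  28  31  33  31  49 101 172 222 228 219 211]
 [181 176 161 122  74  36  19  27  22  21  25  45 104 175 222 231 223 216]
 [162 160 151 126  84  45  27  27  26  23  30  63 118 185 225 235 232 230]
 [158 155 152 138 105  67  39  29  27  31  49  92 152 208 230 237 237 235]
 [161 159 158 147 127  96  62  34  26  41  76 131 183 223 234 237 237 238]
 [181 170 161 156 137 117  82  48  34  54 105 165 205 225 232 236 237 238]
 [215 201 189 177 161 136  98  59  47  65 122 182 219 225 228 235 238 239]
 [233 228 222 214 194 169 127  99  81  90 144 193 222 224 226 234 237 239]
 [239 238 233 228 218 196 169 151 139 144 172 201 217 222 228 235 239 238]
 [239 239 237 231 219 202 194 188 181 180 189 200 208 221 231 237 240 238]
 [239 238 236 229 217 207 204 199 196 193 195 199 212 224 234 238 239 239]]Traceback (most recent call last):
  File "<stdin>", line 7, in <module>
TypeError: can't multiply sequence by non-int of type 'numpy.float64'
```

The shoulder edge is at row 175 in both pictures, so the key stayed home while it turned. I'll add a small margin of turn and hold.

Emit:
{"name": "apply_moves", "arguments": {"steps": "0 0.004 0 0 0.01 0 0; 0 0.004 0 0 0.02 0 0; 0 0.004 0 0 0.03 0 0; 0 0.004 0 0 0.03 0 0; 0 0.004 0 0 0.03 0 0; 0 0.004 0 0 0.03 0 0; 0 0.004 0 0 0.03 0 0; 0 0.004 0 0 0.03 0 0; 0 0.004 0 0 0.03 0 0; 0 0.004 0 0 0.03 0 0"}}

```text
time_s: 18.2
eef_pos: [479.3, -203.7, 71.8]
tcp_rot: [[0.018, -0.693, -0.721], [-0.015, -0.721, 0.693], [-1.0, -0.001, -0.023]]
contact_force: [-6.0, 3.3, 16.4]
width: 6.3
```

```bash
python3 g.py 478.1 -206.9 70 -2.33; python3 - <<'E'
from h import *; from bench import imaging, read_state
st=read_state(); print(st["wrist_torque"], "yaw torque at key", st["wrist_torque"][2])
s=imaging.camera("scene"); g=cv2.cvtColor(s["frame"],cv2.COLOR_RGB2GRAY); print(g[165:178,304])
# did anything else move? compare with the first picture away from the arm
d=cv2.absdiff(s["frame"],load("scene")["frame"]).max(2)
n,l,b,c=cv2.connectedComponentsWithStats((d>60).astype(np.uint8)); print([(b[i].tolist()) for i in range(1,n) if b[i,4]>8])
E
```

```text
t 18.20 pos [ 479.3 -203.7   71.8] yaw -2.336 F [-6.   3.3 16.4] w 6.3 q [-0.51  0.06  1.65 -0.    1.41  1.83]
shift [ 0.0018  0.0032 -0.0013] rot [-0.006  -0.0231  0.0012]
[0.46138728 1.14935145 0.16353122] yaw torque at key 0.1635312225989185
[ 65  51  36  23  19  28  31  34  45  81 140 181 199]
[[311, 0, 6, 13, 46], [292, 0, 154, 114, 6005], [449, 0, 72, 181, 5280], [399, 18, 15, 11, 107], [405, 35, 57, 135, 4196], [380, 50, 4, 6, 14], [327, 52, 11, 8, 47], [272, 103, 8, 3, 17], [314, 111, 6, 4, 14], [295, 113, 18, 15, 137], [321, 117, 10, 5, 31], [450, 116, 6, 4, 19], [462, 123, 6, 3, 11], [330, 127, 60, 35, 593], [227, 129, 90, 53, 1982], [454, 129, 8, 13, 55], [393, 140, 12, 5, 49], [319, 147, 88, 42, 443], [410, 176, 45, 19, 436], [447, 180, 5, 4, 12], [388, 256, 21, 15, 154]]
```

```bash
python3 -c "
from bench import order
print(order.finish_job())"
```

```text
the job is handed in; nothing more can be done
None
```

The awning key is fully home in the switch, turned clockwise past a quarter turn, and the gripper is still holding it there. I handed the job in at about 18 s of the 64 s allowed. I couldn't read the cylinder or the awning directly, so the turn is inferred from the gripper.

- **Grip and insertion:** I gripped the round-bow key, lifted it clear and carried it to the switch. It caught on the pins and went through with wiggling. It stopped hard at about 20 N, with the collar's edge at the slot in the camera image.
- **Turn:** The gripper turned about 1.82 rad clockwise from its insertion angle. Allowing for up to 0.15 rad of play, the cylinder should be at roughly 1.6 to 1.7 rad. The turning torque rose to about 0.16 Nm at the end, which suggests it is near the stop. About 16 N of downward push remains. The collar edge stayed on the same image row through the turn, so the key stayed home.
- **Other objects:** Comparing the first and last images, I made out the key gone from the stand. The other changes I put down to the arm and its shadow, without checking each one. The images don't suggest that the letterbox key or anything else on the worktop moved.

These checks disagreed:
- The two cameras differed by about 5 mm at the switch, so I lined up the key by comparing it with the slot directly.
- The gripper width read about 6.5 mm on the 10 mm bow throughout, although the grip held.
- The tool sat about 1 mm higher after the turn than before it, which may be slight slip in the grip.

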